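Return a thin steel template to its spindle

ROBOT

A 7-joint arm with a two-finger parallel gripper is mounted at the origin on the work surface. World frame = base frame: x ahead of the robot, y to its left, z up, the work surface at z = 0. Lengths are in m, angles in rad, forces in N, time in s.
With the tool pointing down it reaches from about 0.4 to 0.875 m from the base axis. Payload 6.5 kg.
Tool frame: the origin (TCP) lies on the centre line of the jaws, within the pads' length; the fingertips stand 17 mm ahead of it and the grasp point (between the pads) lies 2 mm behind it; z points along the fingers, y is the line along which they close (so a half turn about z gives the same grasp; the last joint's range is limited). The gripper opens to 85 mm and grips with 20 to 120 N. Pads are 22 mm wide; open, the fingers measure 114 mm over their backs; the gripper's body (76 mm by 85 mm) begins 54 mm behind the grasp point. The pads swing forward as they close: fully open they stand 13 mm farther back than shut.
Start: joints at [1.251, 0.536, -0.004, 1.538, 0.003, 1.067, -0.071], TCP at [0.163, -0.629, 0.248] pointing down, gripper open.
Joint ranges: [-2.7, 2.7], [-0.37, 2.16], [-1.27, 1.26], [0.24, 2.4], [-1.31, 4.45], [0.19, 1.91], [-2.76, 2.76]. Speed limits (rad/s): [2.39, 2.39, 3.14, 3.14, 3.14, 3.14, 3.14].

INTERFACE

Orientations are given as a rotation vector (axis times angle).
In Python, from station import read_state, grab_frame, get_calibration, sign_off gives the robot as it stands.
- The arm moves only by the tool move_arm, never from a script. Its argument "series" is a list of rows, each an object with "fingers": the finger opening in mm, from 0 to 85.4; "travel": the shift along the tool's x, y, z each as a share of 0.04 m, from -1 to 1, a list of three; "twist": the turn about the tool's z as a share of 0.5 rad, from -1 to 1. A call has 1 to 20 rows; each row shifts and turns the commanded pose from where the row before left it, along the tool's axes as they then stand; what a row does not reach is not made up. A row lasts 1/8 s, in which the tool goes at most 62.5 mm and 10.7 degrees, less where a joint would pass 70% of its speed; a pose out of reach is approached as far as the arm can. A call with a number of a shift or a turn outside -1 to 1 is refused whole. A call with a gripper value outside its range is refused whole. The fingers move at their own pace and stop on an object; "force" is the grip in N (left out, the last holds). Time passes only in rows, so rows that do not move let the fingers close. It gives the time, the measured TCP pose, the force, the opening and the grip force at its end, in the units of the state.
- read_state(): the state, without advancing time (a new reading comes with each control period).
- grab_frame(name): name is "scene" or "top" or "wrist"; returns the picture (420x560x3 uint8, blue, green, red); there is no depth.
- get_calibration(name): a dict with "fx", "fy", "cx", "cy" (pixels), "eye" and "attitude" of the camera in the world; the wrist camera has in their place "mount" (4x4, takes a point from camera to tool coordinates, whose origin is the TCP and whose axes are the flange's). Camera axes: x right, y down, z forward; pixel columns grow to the right and rows downward; lengths in m; the calibration is good to about 2 mm. A picture is of the moment at which its call begins: read the wrist's pose just before it. get_calibration takes no time and is no camera call.
- sign_off(): hands the job in; it is judged then, once.
The state is a dict: "time_s": time; "q": joint angles; "qvel": joint speeds; "effort": joint torques, N m; "tool_pos": TCP position; "tcp_rot": TCP orientation; "contact_force": force on the tool from outside, world axes, zero at the start; "ft_torque": the same for the moment, N m; "width": opening from 0.0 (shut) to 1.0 (fully open); "gripper_force": force on a finger pad.
Only numpy, scipy, OpenCV 4.12 (cv2) and the standard library are available. Lean on these libraries where they do the work, as an engineer would, in place of code of your own. Each camera call takes 0.05 s, during which the arm holds its last target. There are 200 camera calls.

TASK

Press lightly on the steel template with the fingertips and slide it along its channel until it sticks out about 4 cm past the open end of the wooden tray, then grip the part that sticks out by its two long sides and lift it off. Lower it gently onto the spindle stand, so that the pin comes up through its hole and it lies flat on the wooden seat, and let go. Press gently throughout, never let the template drop, and leave the cup, the jar and the modelling tool where they are.

Things in the scene. Friction and masses are not known exactly. Their poses are not given: they have to be found in the camera images.
- template_center (a point): Centre (half-way up) of the loose steel template and of its hole: a flat plate 140 mm long (its x), 46 wide (its y), 3 thick, 0.10 to 0.20 kg, with a 14 mm through hole in the middle, where it balances. It lies lengthwise in the tray's channel, front end 10 to 25 mm inside the open end. A press of 6 to 8 N is enough to drag it; over 15 N between template and tray is too much.
- tray_edge (a point): Point of the fixed wooden tray: middle of the channel floor at the open end, 50 mm above the table. x runs level along the channel from the open to the closed end (slide the template to -x), y across, z up. The floor is not level: it climbs to the open end, about 0.07 rad, so the press must follow it by feel. Channel: 50 mm wide, 3 mm deep, the template's top is flush with the side rails.
- tray: The tray, a fixed wooden block 180 mm long (x) and 86 wide (y), its top 50 mm high at the open end and 37 mm at the closed end, with 3 mm high side rails, each 18 wide; no finger fits beside the template. Origin: centre of its underside; x points to the closed end, where a stop 10 mm thick rises 12 mm above the channel floor. Beyond the open end is free space down to the table.
- stand_seat (a point): Centre of the seat of the fixed spindle stand, 45 mm above the table: a round wooden post 56 mm in diameter on a round foot 84 mm wide and 12 mm thick. An upright steel pin, 12 mm in diameter with a flat top, rises 25 mm above the seat in the middle; measured poses may miss it by 1 to 2 mm. The template may lie at any yaw; under 15 N on the stand.
- teacup_center (a point): Centre of a small clay cup, 64 mm wide, 50 mm tall: leave it alone.
- modelling_tool: Wooden modelling tool lying on the table, 190 mm long (along its x), 20 mm thick, origin at the middle on its underside: leave it alone.
- slip_jar: White lidded jar, 60 mm wide, 75 mm tall, origin at the centre of its underside: leave it alone.
There are look-alikes about, which are no part of the job. What is meant by the part that bears template_center is not yellow, and is the smaller of those in its own colour. Several things have the shape of the tray; the one meant has the colours described above.

How it is judged:
On the way, in this order (a step that is already met when the one before it is completed fails the run):
1. the template, still lying in the channel, sticks out of the open end by 25 mm or more (x of template_center in the frame of tray_edge below 0.045 m and z of template_center in the frame of tray_edge between -0.004 and 0.004 m and angle between template_center's own z axis and vertical below 0.11 rad), for 0.2 s.
2. the template is held in the fingers, lifted clear of the tray by 15 mm or more (z of template_center in the frame of tray_edge above 0.0165 m and contact force between the fingers and template above 1 N), for 0.2 s.
At the end, for the whole second after the job is handed in: The template lies at rest, flat (within 0.06 rad) on the stand's seat, its hole over the pin: its centre within 5 mm of the pin's axis and within 2.5 mm of lying height (horizontal distance between template_center and stand_seat below 0.005 m and z of template_center in the frame of stand_seat between -0.002 and 0.004 m and angle between template_center's own z axis and vertical below 0.06 rad and linear speed of template below 0.02 m/s); the robot touches nothing.
It fails at once if the template is pressed on the tray with more than 15 N (contact force between template and tray above 15 N).
It fails at once if the template is pressed or dropped on the stand with more than 15 N (contact force between template and stand above 15 N).
It fails at once if the template falls towards the table (height (world z) of template_center below 0.035 m).
It fails at once if the cup, the jar or the modelling tool is moved by more than 15 mm (distance of any of teacup_center, slip_jar, modelling_tool from where it was at the start of the episode above 0.015 m).
It also fails if it takes over 72 s, if anything falls off the work surface, if the arm or the gripper's body presses on something with over 40 N, if the wrist force passes 120 N, or if a joint passes its speed limit or range.

## Working session

There is one attempt and no reset: what is moved stays moved. The work goes in short steps, Python scripts to look and compute and a tool call to move; the robot and the scene stay as the last step left them, time stands still between calls to the robot, and variables do not carry over. Pictures are saved under pics/ and viewed, at most 10 in all, crops included, and the job is handed in when it is done.

Besides the shell and the picture viewer there is one more tool, called as name(argument=value, ...), one argument or row to a line, values as JSON. move_arm: Moves the arm, as the interface text tells. Its arguments: {"type":"object","properties":{"series":{"type":"array"},"force":{"type":"number"}},"required":["series"]}

```bash
mkdir -p pics; ls; python3 - <<'E'
from station import *
import cv2
s=read_state();print(s)
for n in("scene","top"):
    cv2.imwrite(f"pics/{n}0.png",grab_frame(n));c=get_calibration(n);print(n,c)
print(get_calibration("wrist"))
E
```

```text
pics
{'time_s': 0.0, 'q': array([ 1.25079026,  0.53717762, -0.00442921,  1.53888728,  0.00263262,
        1.06729202, -0.0712242 ]), 'qvel': array([-0.00109961, -0.00023629,  0.00085939, -0.00151219, -0.00042151,
        0.00052853, -0.00224444]), 'effort': array([ 2.83659156e-04, -5.83409321e+01,  1.04893450e+00, -2.59109670e+01,
        1.23690488e-02,  9.45631647e-03, -1.31020408e-05]), 'tool_pos': array([ 0.16302489, -0.62859465,  0.24740022]), 'tcp_rot': array([-3.11461581e+00, -3.97477481e-01,  6.00722085e-04]), 'contact_force': array([-1.47279477,  0.47219666,  0.51468336]), 'ft_torque': array([-0.02006901,  0.00581984, -0.05323445]), 'gripper_force': 0.0, 'width': 0.9967949110944422}
scene {'fx': 502.1765730302389, 'fy': 502.1765730302389, 'cx': 284.64707563358013, 'cy': 208.72600631254772, 'eye': array([ 1.75260387, -0.16567228,  0.96161909]), 'attitude': array([-1.7973719 , -1.49885284,  0.75751023])}
top {'fx': 411.74313693206153, 'fy': 411.74313693206153, 'cx': 283.9416378990312, 'cy': 207.81468139683548, 'eye': array([0.51115115, 0.00998219, 1.21416794]), 'attitude': array([-2.18127151,  2.19598445, -0.10581869])}
{'fx': 312.2583069079788, 'fy': 312.2583069079788, 'cx': 282.8731047045713, 'cy': 208.27097048313874, 'mount': array([[-6.47002574e-04, -9.61491272e-01, -2.74834706e-01,
         6.96046315e-02],
       [ 9.99999717e-01, -7.27685672e-04,  1.91609831e-04,
        -6.96048110e-04],
       [-3.84224458e-04, -2.74834504e-01,  9.61491470e-01,
        -1.26143046e-01],
       [ 0.00000000e+00,  0.00000000e+00,  0.00000000e+00,
         1.00000000e+00]])}
```

View pics/scene0.png

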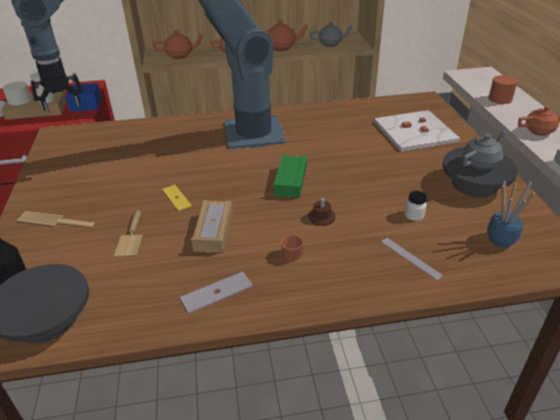

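View pics/top0.png

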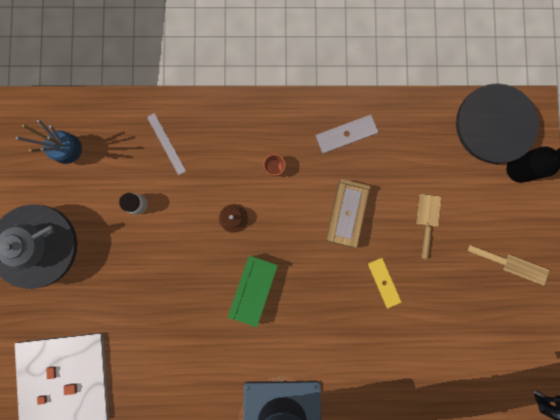

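The top view shows the wooden tray with the template at about (348,213), the stand at (233,217) and the cup at (275,165). The grey plate at (347,133) and the yellow one are look-alikes. The white/black object at (133,203) is the jar, and the modelling tool looks like the grey stick at (167,145) or one of the wooden ones. Next I'll enlarge the crops.

```bash
python3 - <<'E'
import cv2,numpy as np
t=cv2.imread("pics/top0.png")
a=cv2.resize(t[170:260,310:385],None,fx=6,fy=6,interpolation=cv2.INTER_CUBIC)[:540]
b=cv2.resize(t[190:245,205:260],None,fx=6,fy=6,interpolation=cv2.INTER_CUBIC)
b=cv2.copyMakeBorder(b,0,540-330,0,0,cv2.BORDER_CONSTANT)
cv2.imwrite("pics/crop.png",np.hstack([a,b]))
E
```

```text
(no output)
```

View pics/crop.png

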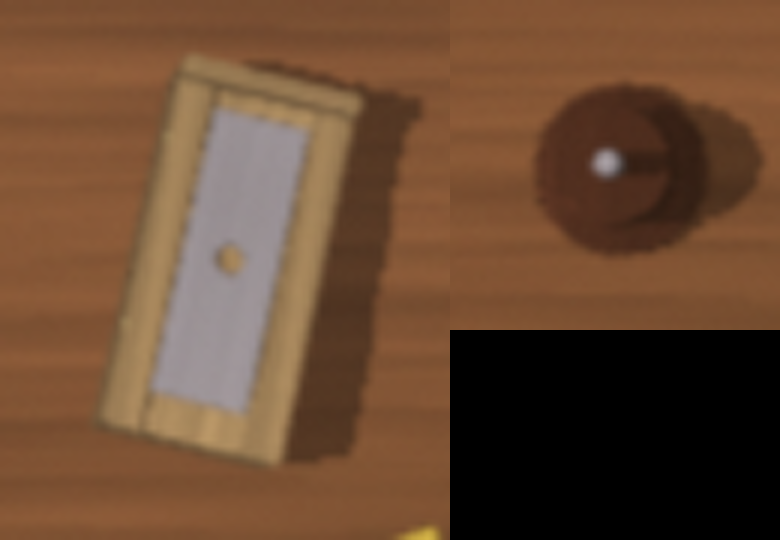

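The crop shows the stop at the upper (far) end and the open end at lower left, with its corners at crop (97,425) and (283,463). The hole is at (229,259), and the pin top at (607,162) in the right panel.

```bash
cat > h.py <<'E'
import numpy as np,cv2
from scipy.spatial.transform import Rotation as R
from station import *
def cam(n,s=None):
    c=get_calibration(n)
    if n=="wrist":
        T=np.eye(4);T[:3,:3]=R.from_rotvec(s["tcp_rot"]).as_matrix();T[:3,3]=s["tool_pos"];T=T@c["mount"];return c,T[:3,:3],T[:3,3]
    return c,R.from_rotvec(c["attitude"]).as_matrix(),np.array(c["eye"])
def ray(n,u,v,z,s=None):
    c,M,e=cam(n,s);d=M@[(u-c["cx"])/c["fx"],(v-c["cy"])/c["fy"],1];return e+d*(z-e[2])/d[2]
def proj(n,p,s=None):
    c,M,e=cam(n,s);q=M.T@(np.array(p)-e);return np.array([c["cx"]+c["fx"]*q[0]/q[2],c["cy"]+c["fy"]*q[1]/q[2]])
E
python3 - <<'E'
from h import *
f=lambda x,o:o+(x+.5)/6-.5
P=lambda u,v,z:ray("top",f(u,310),f(v,170),z)
L=P(97,425,.053);Rr=P(283,463,.053);h=P(229,259,.048)
sl=P(180,60,.049);sr=P(362,100,.049)
print(L,Rr,(L+Rr)/2,h,sl,sr)
d=(sl+sr)/2-(L+Rr)/2;print(np.degrees(np.arctan2(d[1],d[0])),np.linalg.norm(d), np.linalg.norm(L-Rr))
for a,b in(((150,392),(215,108)),((247,413),(309,128))):
    d=P(*b,.045)-P(*a,.052);print(np.degrees(np.arctan2(d[1],d[0])),P(*a,.052),P(*b,.045))
print("pin",ray("top",f(157,205),f(162,190),.07))
s=read_state();print(R.from_rotvec(s["tcp_rot"]).as_matrix().round(3))
for p in(h,ray("top",f(157,205),f(162,190),.07)):print(proj("scene",p))
for n,u,v,z in(("cup",275,165,.05),("jar",130,203,.07)):print(n,ray("top",u,v,z))
E
```

```text
[ 0.51118544 -0.1269575   0.053     ] [ 0.49276063 -0.21414782  0.053     ] [ 0.50197303 -0.17055266  0.053     ] [ 0.5892185  -0.19149438  0.048     ] [ 0.68440406 -0.16977269  0.049     ] [ 0.66473672 -0.25641866  0.049     ]
-13.846650308389801 0.17780819955067073 0.0891157950526376
-14.281037298104817 [ 0.52647731 -0.152295    0.052     ] [ 0.6617785  -0.18673515  0.045     ]
-13.966475970098722 [ 0.51629203 -0.19785759  0.052     ] [ 0.65191698 -0.23158841  0.045     ]
pin [0.57911572 0.13835132 0.07      ]
[[ 0.968  0.251 -0.   ]
 [ 0.251 -0.968  0.001]
 [-0.    -0.002 -1.   ]]
[212.23706954 220.32794536]
[322.03795311 199.27542218]
cup [0.72722945 0.01474115 0.05      ]
jar [0.61863596 0.41733197 0.07      ]
```

move_arm(
  series=[
    {"fingers": 0,"travel": [0.5,-0.34,0],"twist": 0},
    {"fingers": 0,"travel": [0.94,-0.65,0],"twist": 0},
    {"fingers": 0,"travel": [0.94,-0.65,0],"twist": 0},
    {"fingers": 0,"travel": [0.94,-0.65,0],"twist": 0},
    {"fingers": 0,"travel": [0.94,-0.65,0],"twist": 0},
    {"fingers": 0,"travel": [0.94,-0.65,0],"twist": 0},
    {"fingers": 0,"travel": [0.94,-0.65,0],"twist": 0},
    {"fingers": 0,"travel": [0.94,-0.65,0],"twist": 0},
    {"fingers": 0,"travel": [0.94,-0.65,0],"twist": 0},
    {"fingers": 0,"travel": [0.94,-0.65,0],"twist": 0},
    {"fingers": 0,"travel": [0.94,-0.65,0],"twist": 0},
    {"fingers": 0,"travel": [0.94,-0.65,0],"twist": 0},
    {"fingers": 0,"travel": [0.94,-0.65,0],"twist": 0},
    {"fingers": 0,"travel": [0.4,-0.3,0],"twist": 0},
    {"fingers": 0,"travel": [0,0,0],"twist": 0.33},
    {"fingers": 0,"travel": [0,0,0],"twist": 0.33},
    {"fingers": 0,"travel": [0,0,0],"twist": 0.33},
    {"fingers": 0,"travel": [0,0,0],"twist": 0},
    {"fingers": 0,"travel": [0,0,0],"twist": 0},
  ],
)

```text
time_s: 2.48
tool_pos: [0.5497, -0.1805, 0.2481]
tcp_rot: [3.119, -0.374, -0.001]
contact_force: [-0.8, -0.5, 0.7]
width: -0.0
gripper_force: 0.0
```

```bash
python3 - <<'E'
from h import *
s=read_state();print(s);cv2.imwrite("pics/w1.png",grab_frame("wrist"))
M=R.from_rotvec(s["tcp_rot"]).as_matrix();print(M.round(4))
for n,p in dict(edge=[.502,-.1705,.05],hole=[.589,-.1915,.048]).items():print(n,proj("wrist",p,s))
np.save("s1.npy",s,allow_pickle=True)
E
```

```text
{'time_s': 2.475, 'q': array([ 0.31394166,  0.417718  , -0.0978363 ,  1.72901543,  0.04755899,
        0.99758106, -1.61077728]), 'qvel': array([ 0.00025876, -0.00147673, -0.00607488, -0.00149984, -0.000572  ,
       -0.0004025 , -0.00961416]), 'effort': array([-1.08460605e-01, -5.06136417e+01, -1.77635411e-01, -2.48263013e+01,
        1.40750289e-02,  5.98021768e-03, -1.67964469e-02]), 'tool_pos': array([ 0.54966204, -0.18049744,  0.24814611]), 'tcp_rot': array([ 3.11899056e+00, -3.73914920e-01, -7.25728420e-04]), 'contact_force': array([-0.83738883, -0.54596806,  0.66330785]), 'ft_torque': array([ 0.00455019, -0.01032986,  0.02506173]), 'gripper_force': 0.0, 'width': -0.0003684662649486377}
[[ 9.717e-01 -2.364e-01 -5.000e-04]
 [-2.364e-01 -9.717e-01 -2.000e-04]
 [-4.000e-04  3.000e-04 -1.000e+00]]
edge [284.72438745 230.27605855]
hole [284.64374604 147.73120214]
```

View pics/w1.png

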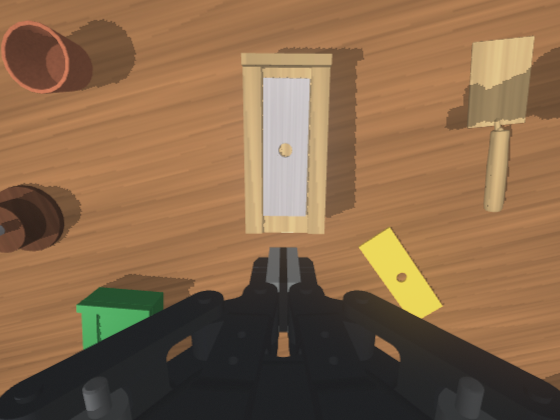

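The wrist view shows the tray aligned with the tool. The hole is at (285,150), the template's front edge at row 217 from col 262 to 308, its back edge at row 78, and the open-end rail corners at (246,233) and (324,233).

```bash
python3 - <<'E'
from h import *
s=np.load("s1.npy",allow_pickle=True).item();M=R.from_rotvec(s["tcp_rot"]).as_matrix()
for n,u,v,z in(("L",246,233,.053),("R",324,233,.053),("hole",285,150,.048),("fl",262,217,.052),("fr",308,217,.052),("bl",264,78,.042),("br",311,78,.042)):
    p=ray("wrist",u,v,z,s);print(n,p,"tool",(M.T@(p-s["tool_pos"])).round(4))
E
```

```text
L [ 0.51004043 -0.12880242  0.053     ] tool [-0.0506 -0.0409  0.1952]
R [ 0.48979266 -0.2117752   0.053     ] tool [-0.0507  0.0445  0.1952]
hole [ 0.58667105 -0.19131388  0.048     ] tool [0.0386 0.0017 0.2001]
fl [ 0.52336235 -0.15036068  0.052     ] tool [-0.0326 -0.0231  0.1962]
fr [ 0.51156184 -0.19872009  0.052     ] tool [-0.0326  0.0266  0.1962]
bl [ 0.65935101 -0.18757948  0.042     ] tool [ 0.1083 -0.0191  0.2061]
br [ 0.64833867 -0.23272591  0.042     ] tool [0.1083 0.0274 0.2061]
```

move_arm(
  series=[
    {"fingers": 0,"travel": [0.86,0.03,0.4],"twist": 0.02},
    {"fingers": 0,"travel": [0.86,0.03,0.8],"twist": 0},
    {"fingers": 0,"travel": [0,0,0.9],"twist": 0},
    {"fingers": 0,"travel": [0,0,0.9],"twist": 0},
    {"fingers": 0,"travel": [0,0,0.8],"twist": 0},
    {"fingers": 0,"travel": [0,0,0.4],"twist": 0},
    {"fingers": 0,"travel": [0,0,0.2],"twist": 0},
    {"fingers": 0,"travel": [0,0,0],"twist": 0},
    {"fingers": 0,"travel": [0,0,0],"twist": 0},
    {"fingers": 0,"travel": [0,0,0],"twist": 0},
  ],
)

```text
time_s: 3.78
tool_pos: [0.6168, -0.1993, 0.0733]
tcp_rot: [3.117, -0.393, 0.002]
contact_force: [0.4, -0.4, -0.4]
width: -0.002
gripper_force: 0.0
```

```bash
cat > st.py <<'E'
from station import *
s=read_state();print(s["time_s"],s["tool_pos"].round(4),s["contact_force"].round(2),s["ft_torque"].round(3),s["width"],s["gripper_force"])
E
python3 st.py;python3 st.py
```

```text
3.775 [ 0.6168 -0.1993  0.0733] [ 0.44 -0.39 -0.45] [-0.018 -0.049 -0.032] -0.0018026696724662394 0.0
3.775 [ 0.6168 -0.1993  0.0733] [ 0.44 -0.39 -0.45] [-0.018 -0.049 -0.032] -0.0018026696724662394 0.0
```

move_arm(
  series=[
    {"fingers": 0,"travel": [0,0,0.05],"twist": 0},
    {"fingers": 0,"travel": [0,0,0.05],"twist": 0},
    {"fingers": 0,"travel": [0,0,0.05],"twist": 0},
    {"fingers": 0,"travel": [0,0,0.03],"twist": 0},
    {"fingers": 0,"travel": [0,0,0],"twist": 0},
  ],
)

```text
time_s: 4.4
tool_pos: [0.6161, -0.1991, 0.0649]
tcp_rot: [-3.117, 0.394, 0.0]
contact_force: [-0.3, -0.0, -0.0]
width: 0.001
gripper_force: 0.0
```

move_arm(
  series=[
    {"fingers": 0,"travel": [0,0,0.03],"twist": 0},
    {"fingers": 0,"travel": [0,0,0],"twist": 0},
  ],
)

```text
time_s: 4.65
tool_pos: [0.6161, -0.1991, 0.0638]
tcp_rot: [-3.117, 0.394, 0.0]
contact_force: [-0.7, -0.4, 0.0]
width: 0.005
gripper_force: 0.0
```

move_arm(
  series=[
    {"fingers": 0,"travel": [0,0,0.025],"twist": 0},
    {"fingers": 0,"travel": [0,0,0],"twist": 0},
  ],
)

```text
time_s: 4.9
tool_pos: [0.6161, -0.1991, 0.0628]
tcp_rot: [-3.117, 0.393, 0.0]
contact_force: [-0.2, 1.0, 0.0]
width: -0.004
gripper_force: 0.0
```

move_arm(
  series=[
    {"fingers": 0,"travel": [0,0,0.02],"twist": 0},
    {"fingers": 0,"travel": [0,0,0],"twist": 0},
  ],
)

```text
time_s: 5.15
tool_pos: [0.6162, -0.1991, 0.0623]
tcp_rot: [3.117, -0.393, 0.0]
contact_force: [-1.0, 0.2, 2.2]
width: 0.001
gripper_force: 1.0
```

move_arm(
  series=[
    {"fingers": 0,"travel": [0,0,0.015],"twist": 0},
    {"fingers": 0,"travel": [0,0,0],"twist": 0},
  ],
)

```text
time_s: 5.4
tool_pos: [0.6164, -0.1993, 0.0622]
tcp_rot: [3.117, -0.394, 0.001]
contact_force: [-1.7, 0.2, 5.8]
width: 0.0
gripper_force: 3.1
```

move_arm(
  series=[
    {"fingers": 0,"travel": [0,0,0.006],"twist": 0},
    {"fingers": 0,"travel": [-0.05,0,-0.0035],"twist": 0},
    {"fingers": 0,"travel": [-0.05,0,-0.0035],"twist": 0},
    {"fingers": 0,"travel": [-0.05,0,-0.0035],"twist": 0},
    {"fingers": 0,"travel": [-0.05,0,-0.0035],"twist": 0},
  ],
)

```text
time_s: 6.02
tool_pos: [0.6097, -0.1975, 0.0626]
tcp_rot: [3.117, -0.393, 0.005]
contact_force: [2.7, -1.0, 5.3]
width: -0.003
gripper_force: 2.8
```

```bash
python3 st.py
```

```text
6.025 [ 0.6097 -0.1975  0.0626] [ 2.68 -1.03  5.29] [-0.122 -0.56   0.035] -0.003237153751670399 2.848962382413447
```

move_arm(
  series=[
    {"fingers": 0,"travel": [-0.05,0,0.004],"twist": 0},
    {"fingers": 0,"travel": [-0.05,0,-0.0025],"twist": 0},
    {"fingers": 0,"travel": [-0.05,0,-0.0035],"twist": 0},
    {"fingers": 0,"travel": [-0.05,0,-0.0035],"twist": 0},
  ],
)

```text
time_s: 6.52
tool_pos: [0.6024, -0.1956, 0.0632]
tcp_rot: [3.116, -0.393, 0.006]
contact_force: [3.7, 0.1, 7.2]
width: 0.001
gripper_force: 3.4
```

```bash
python3 st.py; python3 - <<'E'
from h import *
s=read_state();cv2.imwrite("pics/w2.png",grab_frame("wrist"))
M=R.from_rotvec(s["tcp_rot"]).as_matrix()
u=M[:2,0];o=np.array([.589,-.1915]); o0=np.array([.6161,-.1991])
print("tool moved",(s["tool_pos"][:2]-o0)@u)
np.save("s2.npy",s,allow_pickle=True)
E
```

```text
6.525 [ 0.6024 -0.1956  0.0632] [3.72 0.05 7.21] [-0.124 -0.617  0.009] 0.0005735235769860369 3.3860338060185313
tool moved -0.014140856348270356
```

View pics/w2.png

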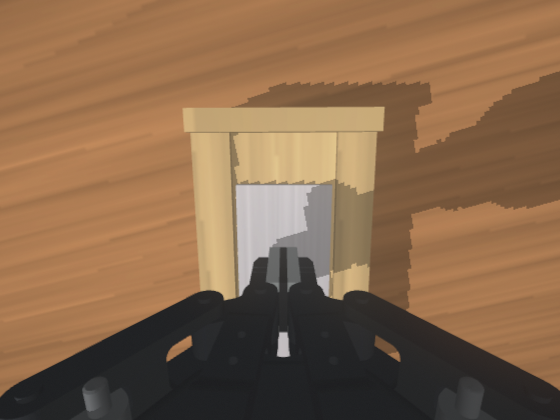

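The back edge of the template is at row 184, the stop's inner edge is at about row 132, and the fingertips are at row 248 on the template.

```bash
python3 - <<'E'
from h import *
s=np.load("s2.npy",allow_pickle=True).item();M=R.from_rotvec(s["tcp_rot"]).as_matrix()
e=np.array([.501,-.1705,.05]);u=M[:,0]
for v,z in((184,.0425),(248,.0455)):
    p=ray("wrist",285,v,z,s);print(p,(p-e)@u,"tool",(M.T@(p-s["tool_pos"])).round(4))
E
```

```text
[ 0.64051462 -0.20591094  0.0425    ] 0.14390654514195028 tool [0.0394 0.0006 0.0208]
[ 0.60975127 -0.1980394   0.0455    ] 0.11216445953948559 tool [0.0077 0.0006 0.0177]
```

move_arm(
  series=[
    {"fingers": 0,"travel": [-0.05,0,-0.0035],"twist": 0},
    {"fingers": 0,"travel": [-0.05,0,-0.0035],"twist": 0},
    {"fingers": 0,"travel": [-0.05,0,-0.0035],"twist": 0},
    {"fingers": 0,"travel": [-0.05,0,-0.0035],"twist": 0},
    {"fingers": 0,"travel": [-0.05,0,-0.0035],"twist": 0},
    {"fingers": 0,"travel": [-0.05,0,-0.0035],"twist": 0},
  ],
)

```text
time_s: 7.32
tool_pos: [0.5908, -0.1926, 0.064]
tcp_rot: [3.116, -0.393, 0.006]
contact_force: [3.2, -1.6, 7.6]
width: -0.004
gripper_force: 3.4
```

move_arm(
  series=[
    {"fingers": 0,"travel": [-0.05,0,-0.0038],"twist": 0},
    {"fingers": 0,"travel": [-0.05,0,-0.0038],"twist": 0},
    {"fingers": 0,"travel": [-0.05,0,-0.0035],"twist": 0},
    {"fingers": 0,"travel": [-0.05,0,-0.0035],"twist": 0},
    {"fingers": 0,"travel": [-0.05,0,-0.0035],"twist": 0},
    {"fingers": 0,"travel": [-0.05,0,-0.0035],"twist": 0},
    {"fingers": 0,"travel": [-0.05,0,-0.0035],"twist": 0},
    {"fingers": 0,"travel": [-0.05,0,-0.0035],"twist": 0},
  ],
)

```text
time_s: 8.32
tool_pos: [0.5753, -0.1886, 0.0651]
tcp_rot: [3.116, -0.393, 0.006]
contact_force: [3.0, -1.8, 6.5]
width: -0.003
gripper_force: 3.4
```

move_arm(
  series=[
    {"fingers": 0,"travel": [-0.05,0,-0.0025],"twist": 0},
    {"fingers": 0,"travel": [-0.05,0,-0.003],"twist": 0},
    {"fingers": 0,"travel": [-0.05,0,-0.0035],"twist": 0},
    {"fingers": 0,"travel": [-0.05,0,-0.0035],"twist": 0},
    {"fingers": 0,"travel": [-0.05,0,-0.0035],"twist": 0},
    {"fingers": 0,"travel": [-0.05,0,-0.0035],"twist": 0},
    {"fingers": 0,"travel": [-0.05,0,-0.0035],"twist": 0},
    {"fingers": 0,"travel": [-0.05,0,-0.0035],"twist": 0},
    {"fingers": 0,"travel": [0,0,0],"twist": 0},
  ],
)

```text
time_s: 9.45
tool_pos: [0.5598, -0.1846, 0.0662]
tcp_rot: [3.116, -0.393, 0.006]
contact_force: [2.7, 0.0, 7.8]
width: 0.001
gripper_force: 4.0
```

```bash
python3 - <<'E'
from h import *
s=read_state();im=grab_frame("wrist");cv2.imwrite("pics/w3.png",im)
g=cv2.cvtColor(im,cv2.COLOR_BGR2HSV)[:,250:262,1].mean(1);print(g[120:300:3].astype(int))
np.save("s3.npy",s,allow_pickle=True)
M=R.from_rotvec(s["tcp_rot"]).as_matrix();e=np.array([.501,-.1705,.05])
for v in(184,200,220):p=ray("wrist",256,v,.0455,s);print(v,(p-e)@M[:,0])
E
```

```text
[100 100 100 100  99  99  99  99  99  99  98  99  99  99  98  98  98  97
  97  97  97  87   7   7   8   7   7   7   7   7   7   7   7   6   7   6
   6   6   6   7   6   7   6   6   6   6   9  12  15   7  14  17  15  16
  14  15  13   9   9   9]
184 0.09989983366067365
200 0.09199609740754662
220 0.08179229021127436
```

move_arm(
  series=[
    {"fingers": 0,"travel": [0,0,-0.1],"twist": 0},
    {"fingers": 85,"travel": [0,0,-0.6],"twist": 0},
    {"fingers": 85,"travel": [0,0,-0.65],"twist": 0},
    {"fingers": 85,"travel": [-0.5,0,0],"twist": 0},
    {"fingers": 85,"travel": [-0.9,0,0],"twist": 0},
    {"fingers": 85,"travel": [-0.55,0,0],"twist": 0},
    {"fingers": 85,"travel": [0,0,0],"twist": 0},
    {"fingers": 85,"travel": [0,0,0],"twist": 0},
  ],
)

```text
time_s: 10.5
tool_pos: [0.483, -0.1649, 0.1191]
tcp_rot: [-3.117, 0.394, -0.0]
contact_force: [0.4, -0.2, -0.6]
width: 0.995
gripper_force: 0.0
```

```bash
python3 - <<'E'
from h import *
s=read_state();print(s["tool_pos"],s["width"]);M=R.from_rotvec(s["tcp_rot"]).as_matrix();e=np.array([.501,-.1705,.05]);print(M.T@(e-s["tool_pos"]))
np.save("s4.npy",s,allow_pickle=True);cv2.imwrite("pics/w4.png",grab_frame("wrist"))
E
```

```text
[ 0.48304879 -0.16493634  0.11905964] 0.9952464946612655
[0.01874917 0.00093066 0.06906545]
```

View pics/w4.png

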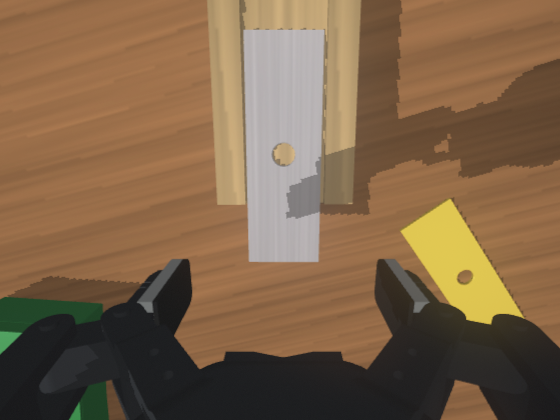

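The template sticks out with its front edge at row 262, cols 249 to 319, and the open end at row 204. The hole is at (284,154), and the plate is centred between the fingers.

```bash
python3 - <<'E'
from h import *
s=np.load("s4.npy",allow_pickle=True).item();M=R.from_rotvec(s["tcp_rot"]).as_matrix()
for u,v,z in((284,262,.0558),(284,204,.053),(284,154,.0505),(217,204,.053),(352,204,.053)):
    p=ray("wrist",u,v,z,s);print((M.T@(p-s["tool_pos"])).round(4),p.round(4))
E
```

```text
[-0.0219  0.0002  0.0633] [ 0.4618 -0.1597  0.0558]
[0.0172 0.0002 0.0661] [ 0.4997 -0.1694  0.053 ]
[0.0485 0.0002 0.0686] [ 0.53   -0.1772  0.0505]
[ 0.0172 -0.0425  0.0661] [ 0.5103 -0.1281  0.053 ]
[0.0172 0.0436 0.0661] [ 0.4889 -0.2114  0.053 ]
```

Protrusion is 39 mm and the grip point is 17 mm from the edge. Next I'll descend.

move_arm(
  series=[
    {"fingers": 85,"travel": [0,0,0.5],"twist": 0},
    {"fingers": 85,"travel": [0,0,0.7],"twist": 0},
    {"fingers": 85,"travel": [0,0,0.4],"twist": 0},
    {"fingers": 85,"travel": [0,0,0.15],"twist": 0},
    {"fingers": 85,"travel": [0,0,0],"twist": 0},
    {"fingers": 56,"travel": [0,0,0],"twist": 0},
    {"fingers": 56,"travel": [0,0,0],"twist": 0},
    {"fingers": 56,"travel": [0,0,0],"twist": 0},
    {"fingers": 56,"travel": [0,0,0],"twist": 0},
  ],
  force=30,
)

```text
time_s: 11.68
tool_pos: [0.4825, -0.1649, 0.0492]
tcp_rot: [3.117, -0.393, 0.0]
contact_force: [-0.9, 0.8, -0.3]
width: 0.656
gripper_force: 0.0
```

move_arm(
  series=[
    {"fingers": 50,"travel": [0,0,0],"twist": 0},
    {"fingers": 47,"travel": [0,0,0],"twist": 0},
    {"fingers": 45,"travel": [0,0,0],"twist": 0},
    {"fingers": 42,"travel": [0,0,0],"twist": 0},
    {"fingers": 40,"travel": [0,0,0],"twist": 0},
    {"fingers": 40,"travel": [0,0,0],"twist": 0},
  ],
  force=30,
)

```text
time_s: 12.42
tool_pos: [0.4825, -0.1649, 0.0491]
tcp_rot: [3.117, -0.393, -0.0]
contact_force: [-0.7, -0.2, 3.3]
width: 0.526
gripper_force: 30.2
```

move_arm(
  series=[
    {"fingers": 40,"travel": [0,0,-0.02],"twist": 0},
    {"fingers": 40,"travel": [0,0,0],"twist": 0},
    {"fingers": 40,"travel": [0,0,0],"twist": 0},
  ],
  force=80,
)

```text
time_s: 12.8
tool_pos: [0.4824, -0.1648, 0.0497]
tcp_rot: [-3.117, 0.393, 0.0]
contact_force: [0.2, 0.2, 0.0]
width: 0.509
gripper_force: 81.1
```

move_arm(
  series=[
    {"fingers": 40,"travel": [0,0,-0.03],"twist": 0},
    {"fingers": 40,"travel": [0,0,-0.05],"twist": 0},
    {"fingers": 40,"travel": [0,0,-0.1],"twist": 0},
    {"fingers": 40,"travel": [0,0,-0.1],"twist": 0},
    {"fingers": 40,"travel": [0,0,-0.2],"twist": 0},
    {"fingers": 40,"travel": [0,0,-0.3],"twist": 0},
    {"fingers": 40,"travel": [0,0,-0.3],"twist": 0},
    {"fingers": 40,"travel": [0,0,-0.3],"twist": 0},
    {"fingers": 40,"travel": [0,0,0],"twist": 0},
    {"fingers": 40,"travel": [0,0,0],"twist": 0},
    {"fingers": 40,"travel": [0,0,0],"twist": 0},
  ],
)

```text
time_s: 14.18
tool_pos: [0.4821, -0.1647, 0.1046]
tcp_rot: [-3.117, 0.393, 0.002]
contact_force: [0.2, -0.2, -1.2]
width: 0.506
gripper_force: 81.2
```

```bash
python3 - <<'E'
from h import *
s=read_state();print(s["tool_pos"],s["contact_force"],s["ft_torque"],s["q"])
np.save("s5.npy",s,allow_pickle=True);cv2.imwrite("pics/w5.png",grab_frame("wrist"))
a=grab_frame("scene");cv2.imwrite("pics/sc5.png",a)
E
```

```text
[ 0.48211341 -0.16473779  0.10462321] [ 0.19536625 -0.24694285 -1.2369111 ] [ 0.02299589  0.0370408  -0.01375732] [ 0.31346423  0.519606   -0.09101829  2.00227545  0.07727897  0.62388269
 -1.65031795]
```

View pics/w5.png

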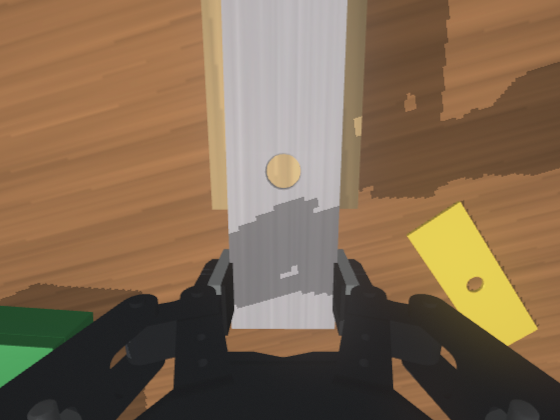

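The plate is held. The hole is at (284,171), the front edge at row 329 from col 231 to 338, and the sides meet row 0 at cols 222 and 347. I'll fit its pose in the tool frame.

```bash
python3 - <<'E'
from h import *
from scipy.optimize import least_squares
c=get_calibration("wrist");T=np.linalg.inv(c["mount"])
def pr(p):
    q=T[:3,:3]@p+T[:3,3];return np.array([c["cx"]+c["fx"]*q[0]/q[2],c["cy"]+c["fy"]*q[1]/q[2]])
def P(v,x,y):return np.array([v[0]+x*np.cos(v[3])-y*v[4],v[1]+y+x*v[4],v[2]+x*np.sin(v[3])])
obs=[(-.07,-.023,231,329),(-.07,.023,338,329),(0,0,284,171)]
def f(v):
    r=[]
    for x,y,a,b in obs:r+=list(pr(P(v,x,y))-[a,b])
    for k,(y,a) in enumerate(((-.023,222),(.023,347))):r+=list(pr(P(v,v[5+k],y))-[a,0])
    return r
r=least_squares(f,[.048,0,-.002,0,0,.08,.08],x_scale=[.01,.01,.01,.1,.1,.01,.01]);print(r.x.round(4),np.round(r.fun,1))
s=np.load("s5.npy",allow_pickle=True).item();M=R.from_rotvec(s["tcp_rot"]).as_matrix()
print(s["tool_pos"]+M@r.x[:3])
E
```

```text
[ 0.0495  0.0002 -0.001   0.1017 -0.0002  0.0622  0.0622] [ 1.4  0.5 -1.6  0.4  0.4 -0.8 -0.2  0.  -0.  -0. ]
[ 0.53003978 -0.17719251  0.10561285]
```

move_arm(
  series=[
    {"fingers": 40,"travel": [0,0,-0.25],"twist": 0},
    {"fingers": 40,"travel": [0,-0.15,-0.25],"twist": 0},
    {"fingers": 40,"travel": [-0.03,-0.3,0],"twist": 0},
    {"fingers": 40,"travel": [-0.03,-0.45,0],"twist": 0},
    {"fingers": 40,"travel": [-0.03,-0.5,0],"twist": 0},
    {"fingers": 40,"travel": [-0.03,-0.55,0],"twist": 0},
    {"fingers": 40,"travel": [-0.03,-0.55,0],"twist": 0},
    {"fingers": 40,"travel": [-0.03,-0.55,0],"twist": 0},
    {"fingers": 40,"travel": [-0.03,-0.55,0],"twist": 0},
    {"fingers": 40,"travel": [-0.03,-0.55,0],"twist": 0},
    {"fingers": 40,"travel": [-0.03,-0.55,0],"twist": 0},
    {"fingers": 40,"travel": [-0.03,-0.5,0],"twist": 0},
    {"fingers": 40,"travel": [0,-0.4,0],"twist": 0},
    {"fingers": 40,"travel": [0,-0.3,0],"twist": 0},
    {"fingers": 40,"travel": [0,-0.2,0],"twist": 0},
    {"fingers": 40,"travel": [0,0,0],"twist": 0},
    {"fingers": 40,"travel": [0,0,0],"twist": 0},
    {"fingers": 40,"travel": [0,0,0],"twist": 0},
  ],
)

```text
time_s: 16.52
tool_pos: [0.5314, 0.0737, 0.125]
tcp_rot: [3.116, -0.395, -0.0]
contact_force: [0.1, -0.4, -1.1]
width: 0.504
gripper_force: 81.3
```

```bash
python3 - <<'E'
from h import *
s=read_state();print(s["tool_pos"],s["tcp_rot"],s["contact_force"],s["q"])
np.save("s6.npy",s,allow_pickle=True);cv2.imwrite("pics/w6.png",grab_frame("wrist"))
print(proj("wrist",[.579,.138,.07],s))
E
```

```text
[0.53141165 0.07369193 0.12502637] [ 3.11621731e+00 -3.95123022e-01 -2.69659023e-04] [ 0.10672492 -0.36817738 -1.10113853] [-0.13340892  0.5212516  -0.11326859  1.92526247  0.08799733  0.70007005
 -2.12217062]
[158.46647716 188.0736606 ]
```

View pics/w6.png

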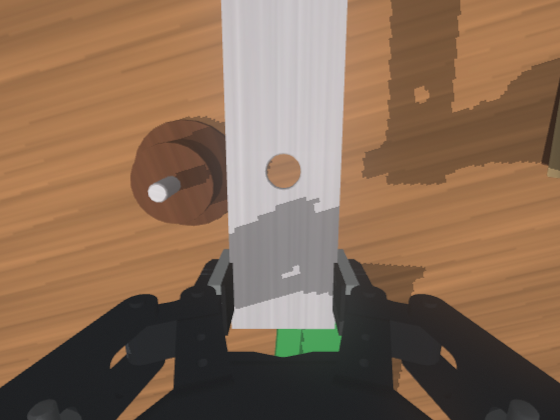

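The pin top is at about (157,192), left of the plate, and the hole is at (284,171), unchanged.

```bash
python3 - <<'E'
from h import *
s=np.load("s6.npy",allow_pickle=True).item();M=R.from_rotvec(s["tcp_rot"]).as_matrix()
im=cv2.imread("pics/w6.png");c=cv2.resize(im[130:230,125:325],None,fx=4,fy=4,interpolation=cv2.INTER_CUBIC);cv2.imwrite("pics/c6.png",c)
for z in(.070,):
  p=ray("wrist",157,192,z,s);print(p,M.T@(p-s["tool_pos"]))
for z in(.12,.1245,.127):print((M.T@(ray("wrist",284,171,z,s)-s["tool_pos"])))
E
```

```text
[0.57697572 0.13969303 0.07      ] [ 0.02765611 -0.07530868  0.05498975]
[4.82057515e-02 1.66300567e-05 5.02074566e-03]
[4.89299381e-02 1.37432360e-06 5.20653808e-04]
[ 4.93322640e-02 -7.10108369e-06 -1.97939722e-03]
```

View pics/c6.png

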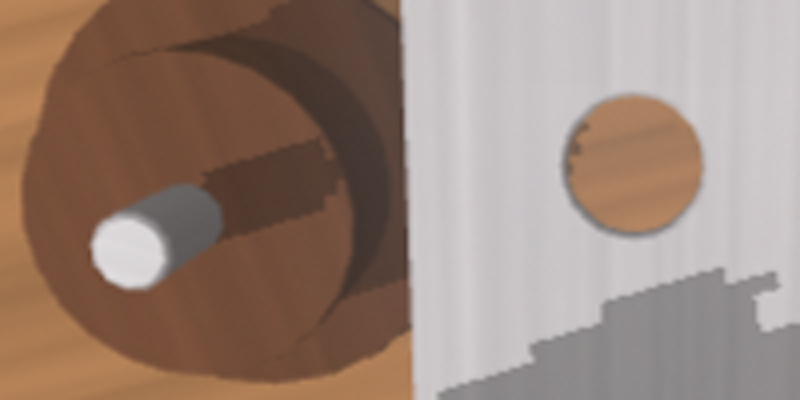

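move_arm(
  series=[
    {"fingers": 40,"travel": [-0.09,-0.25,0],"twist": 0},
    {"fingers": 40,"travel": [-0.15,-0.5,0],"twist": 0},
    {"fingers": 40,"travel": [-0.15,-0.5,0],"twist": 0},
    {"fingers": 40,"travel": [-0.1,-0.4,0],"twist": 0},
    {"fingers": 40,"travel": [-0.05,-0.22,0],"twist": 0},
    {"fingers": 40,"travel": [0,0,0.3],"twist": 0},
    {"fingers": 40,"travel": [0,0,0.4],"twist": 0},
    {"fingers": 40,"travel": [0,0,0.3],"twist": 0},
    {"fingers": 40,"travel": [0,0,0.1],"twist": 0},
    {"fingers": 40,"travel": [0,0,0],"twist": 0},
    {"fingers": 40,"travel": [0,0,0],"twist": 0},
    {"fingers": 40,"travel": [0,0,0],"twist": 0},
  ],
)

```text
time_s: 18.08
tool_pos: [0.5295, 0.1524, 0.0815]
tcp_rot: [-3.116, 0.393, -0.001]
contact_force: [0.3, 0.1, -1.5]
width: 0.506
gripper_force: 81.3
```

```bash
python3 - <<'E'
from h import *
s=read_state();print(s["tool_pos"],s["tcp_rot"],s["contact_force"],s["q"][6])
np.save("s7.npy",s,allow_pickle=True);im=grab_frame("wrist");cv2.imwrite("pics/w7.png",im)
c=cv2.resize(im[140:200,250:320],None,fx=8,fy=8,interpolation=cv2.INTER_CUBIC);cv2.imwrite("pics/c7.png",c)
g=cv2.cvtColor(im,cv2.COLOR_BGR2HSV)
for r in range(150,194,2):print(r," ".join("%3d/%-3d"%(g[r,k,2],g[r,k,1]) for k in range(262,306,3)))
E
```

```text
[0.52951954 0.1524184  0.08151241] [-3.11645625e+00  3.93481946e-01 -1.23688462e-03] [ 0.26830585  0.08301757 -1.51018549] -2.275181532683465
150 201/6   200/6   200/8   199/6   196/7   199/5   203/8   201/6   201/6   197/6   199/5   197/6   204/6   199/5   200/6  
152 202/8   203/8   200/6   200/5   198/6   200/6   200/6   196/5   200/6   198/6   201/6   198/5   205/6   200/5   202/8  
154 202/8   202/8   200/6   200/5   194/5   164/6   135/6   130/6   146/5   170/6   198/6   198/5   204/6   200/5   202/6  
156 201/5   202/6   200/6   196/4   138/20  114/7   134/6   139/7   139/7   137/7   162/6   196/7   204/5   200/5   200/5  
158 201/5   202/8   200/5   157/10  129/24  135/8   144/7   145/5   144/5   144/7   149/5   180/6   204/5   200/6   201/6  
160 201/6   202/8   185/7   128/76  124/12  142/7   144/7   144/5   146/7   144/5   183/6   143/5   199/6   199/5   200/5  
162 202/8   202/8   143/23  125/90  131/6   144/5   143/5   143/5   144/5   145/7   145/7   188/7   151/14  198/4   200/6  
164 201/6   201/6   129/65  125/90  136/8   146/7   146/7   145/7   143/7   143/7   143/5 
[... 1067 characters left out ...]
3  124/93  120/91  120/89  121/89  118/86  117/87  113/52  194/5   198/8   200/6  
184 199/8   200/6   198/8   146/7   122/69  124/93  121/91  120/91  121/91  118/89  117/81  174/7   201/5   197/5   200/6  
186 199/6   199/5   198/6   198/5   132/6   123/64  121/89  120/89  120/89  119/71  142/7   193/5   201/6   197/6   199/6  
188 198/5   200/6   198/8   198/4   194/4   155/7   131/8   125/14  135/8   162/6   194/7   195/5   201/8   196/5   200/6  
190 198/5   200/8   198/5   198/4   194/5   197/6   201/6   192/7   200/6   194/7   197/6   195/5   200/8   196/5   199/5  
192 199/6   200/8   199/6   199/5   194/5   197/5   201/6   200/6   199/5   194/7   197/5   195/5   200/8   196/5   198/5
```

```bash
python3 - <<'E'
from h import *
s=np.load("s7.npy",allow_pickle=True).item();M=R.from_rotvec(s["tcp_rot"]).as_matrix()
w=lambda t:s["tool_pos"]+M@np.array(t)
print("hole top",proj("wrist",w([.0491,-.0003,-.001]),s))
for r in(0,.006):
  print([proj("wrist",w([.0491+a*r,-.0003+b*r,.0115]),s).round(1) for a,b in((1,0),(-1,0),(0,1),(0,-1))])
E
```

```text
hole top [283.26683823 171.18660405]
[array([283.2, 166.6]), array([283.2, 166.6]), array([283.2, 166.6]), array([283.2, 166.6])]
[array([283.2, 152.9]), array([283.2, 180. ]), array([296.8, 166.6]), array([269.7, 166.6])]
```

View pics/c7.png

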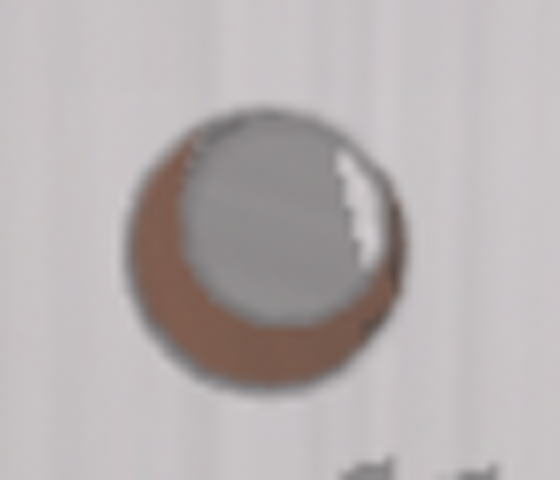

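The pin disc is centred at (285.3,167) inside the hole at (283,171). It was expected at (283.2,166.6), so I'll shift the tool +0.9 mm in y and then lower.

move_arm(
  series=[
    {"fingers": 40,"travel": [0,0.022,0],"twist": 0},
    {"fingers": 40,"travel": [0,0,0.05],"twist": 0},
    {"fingers": 40,"travel": [0,0,0.05],"twist": 0},
    {"fingers": 40,"travel": [0,0,0.05],"twist": 0},
    {"fingers": 40,"travel": [0,0,0.05],"twist": 0},
    {"fingers": 40,"travel": [0,0,0.025],"twist": 0},
    {"fingers": 40,"travel": [0,0,0],"twist": 0},
    {"fingers": 40,"travel": [0,0,0],"twist": 0},
  ],
)

```text
time_s: 19.12
tool_pos: [0.529, 0.1515, 0.0721]
tcp_rot: [3.117, -0.393, -0.0]
contact_force: [-0.3, 0.0, -1.5]
width: 0.509
gripper_force: 81.3
```

move_arm(
  series=[
    {"fingers": 40,"travel": [0,0,0.025],"twist": 0},
    {"fingers": 40,"travel": [0,0,0.025],"twist": 0},
    {"fingers": 40,"travel": [0,0,0],"twist": 0},
  ],
)

```text
time_s: 19.5
tool_pos: [0.5289, 0.1514, 0.0699]
tcp_rot: [3.117, -0.394, -0.0]
contact_force: [0.1, -0.3, -1.8]
width: 0.499
gripper_force: 81.3
```

move_arm(
  series=[
    {"fingers": 40,"travel": [0,0,0.025],"twist": 0},
    {"fingers": 40,"travel": [0,0,0.025],"twist": 0},
    {"fingers": 40,"travel": [0,0,0],"twist": 0},
  ],
)

```text
time_s: 19.88
tool_pos: [0.5289, 0.1514, 0.0679]
tcp_rot: [3.117, -0.393, -0.0]
contact_force: [0.1, 0.3, -2.0]
width: 0.501
gripper_force: 81.3
```

move_arm(
  series=[
    {"fingers": 40,"travel": [0,0,0.025],"twist": 0},
    {"fingers": 40,"travel": [0,0,0.025],"twist": 0},
    {"fingers": 40,"travel": [0,0,0.0],"twist": 0},
  ],
)

```text
time_s: 20.25
tool_pos: [0.5289, 0.1514, 0.066]
tcp_rot: [3.117, -0.393, -0.0]
contact_force: [-0.2, -0.6, -1.7]
width: 0.51
gripper_force: 81.3
```

```bash
python3 st.py; python3 - <<'E'
from h import *
s=read_state();im=grab_frame("wrist");cv2.imwrite("pics/w8.png",im)
g=cv2.cvtColor(im,cv2.COLOR_BGR2HSV)
for r in range(152,192,4):print(r," ".join("%3d/%-3d"%(g[r,k,2],g[r,k,1]) for k in range(262,306,3)))
E
```

```text
20.25 [0.5289 0.1514 0.066 ] [-0.15 -0.61 -1.66] [ 0.036  0.019 -0.039] 0.5097332210846817 81.27623319625854
152 202/8   203/8   201/6   201/5   198/5   200/5   201/6   196/5   201/8   199/6   202/6   198/5   205/6   200/4   202/6  
156 202/6   203/8   200/5   197/5   134/6   114/4   115/7   115/4   115/4   114/7   117/7   140/5   186/5   201/6   202/6  
160 202/6   202/6   185/6   114/16  139/6   182/6   188/7   186/7   177/6   151/5   122/6   102/28  153/7   200/5   194/5  
164 202/8   202/6   127/62  182/6   202/8   203/8   203/6   204/6   203/6   203/8   187/5   124/6    97/58  140/5   146/5  
168 202/6   170/6   136/24  204/6   206/6   204/5   202/6   200/5   202/6   201/5   203/8   170/6   104/47  155/8   146/7  
172 201/6   162/6   154/25  202/6   202/8   203/8   202/5   204/6   206/7   204/6   201/6   191/5   105/44  171/7   201/8  
176 201/8   184/4   148/47  200/6   199/6   199/6   199/5   201/6   202/8   201/6   201/6   189/5   106/38  177/6   200/5  
180 200/6   201/6   136/8   183/8   205/6   204/6   201/6   200/6   198/5   197/6   199/6   124/23  159/8   197/5   200/5  
184 200/8   200/5   199/8   146/7   167/6   198/5   205/4   205/5   204/8   171/4   109/42  174/6   202/6   197/5   200/6  
188 199/5   201/6   199/9   199/5   194/5   156/7   132/6   122/8   135/6   163/6   195/7   196/5   201/6   197/6   200/6
```

The pin has come up through the hole, nearly centred. Lowering further.

move_arm(
  series=[
    {"fingers": 40,"travel": [0,0,0.025],"twist": 0},
    {"fingers": 40,"travel": [0,0,0.025],"twist": 0},
    {"fingers": 40,"travel": [0,0,0.025],"twist": 0},
    {"fingers": 40,"travel": [0,0,0.025],"twist": 0},
    {"fingers": 40,"travel": [0,0,0.0],"twist": 0},
  ],
)

```text
time_s: 20.92
tool_pos: [0.5289, 0.1514, 0.0619]
tcp_rot: [3.117, -0.394, -0.0]
contact_force: [-0.2, 0.5, -0.9]
width: 0.504
gripper_force: 81.3
```

move_arm(
  series=[
    {"fingers": 40,"travel": [0,0,0.025],"twist": 0},
    {"fingers": 40,"travel": [0,0,0.025],"twist": 0},
    {"fingers": 40,"travel": [0,0,0.025],"twist": 0},
    {"fingers": 40,"travel": [0,0,0.025],"twist": 0},
    {"fingers": 40,"travel": [0,0,0.025],"twist": 0},
    {"fingers": 40,"travel": [0,0,0.025],"twist": 0},
    {"fingers": 40,"travel": [0,0,0.0],"twist": 0},
  ],
)

```text
time_s: 21.8
tool_pos: [0.5289, 0.1514, 0.056]
tcp_rot: [3.117, -0.394, -0.0]
contact_force: [-0.1, -0.2, -1.6]
width: 0.505
gripper_force: 81.3
```

move_arm(
  series=[
    {"fingers": 40,"travel": [0,0,0.02],"twist": 0},
    {"fingers": 40,"travel": [0,0,0.02],"twist": 0},
    {"fingers": 40,"travel": [0,0,0.0],"twist": 0},
  ],
)

```text
time_s: 22.18
tool_pos: [0.5289, 0.1514, 0.0544]
tcp_rot: [3.117, -0.393, -0.0]
contact_force: [-0.2, -0.2, -0.1]
width: 0.508
gripper_force: 81.3
```

move_arm(
  series=[
    {"fingers": 40,"travel": [0,0,0.02],"twist": 0},
    {"fingers": 40,"travel": [0,0,0.0],"twist": 0},
    {"fingers": 40,"travel": [0,0,0.0],"twist": 0},
  ],
)

```text
time_s: 22.55
tool_pos: [0.529, 0.1515, 0.0537]
tcp_rot: [3.117, -0.393, -0.0]
contact_force: [0.8, 0.8, -1.5]
width: 0.505
gripper_force: 81.3
```

move_arm(
  series=[
    {"fingers": 40,"travel": [0,0,0.0125],"twist": 0},
    {"fingers": 40,"travel": [0,0,0.0125],"twist": 0},
    {"fingers": 40,"travel": [0,0,0.0],"twist": 0},
  ],
)

```text
time_s: 22.92
tool_pos: [0.5289, 0.1514, 0.0526]
tcp_rot: [3.117, -0.394, -0.0]
contact_force: [0.1, 0.5, -1.9]
width: 0.505
gripper_force: 81.3
```

move_arm(
  series=[
    {"fingers": 40,"travel": [0,0,0.0125],"twist": 0},
    {"fingers": 40,"travel": [0,0,0.0],"twist": 0},
  ],
)

```text
time_s: 23.18
tool_pos: [0.5289, 0.1515, 0.0521]
tcp_rot: [3.117, -0.393, -0.0]
contact_force: [0.6, 1.1, -0.3]
width: 0.506
gripper_force: 81.3
```

move_arm(
  series=[
    {"fingers": 40,"travel": [0,0,0.0125],"twist": 0},
    {"fingers": 40,"travel": [0,0,0.0],"twist": 0},
  ],
)

```text
time_s: 23.42
tool_pos: [0.5289, 0.1514, 0.0516]
tcp_rot: [3.117, -0.393, -0.0]
contact_force: [-0.5, 1.0, -1.7]
width: 0.503
gripper_force: 81.3
```

move_arm(
  series=[
    {"fingers": 40,"travel": [0,0,0.0125],"twist": 0},
    {"fingers": 40,"travel": [0,0,0.0],"twist": 0},
  ],
)

```text
time_s: 23.68
tool_pos: [0.5289, 0.1515, 0.0511]
tcp_rot: [3.117, -0.393, -0.0]
contact_force: [0.3, 1.0, -0.4]
width: 0.508
gripper_force: 81.3
```

move_arm(
  series=[
    {"fingers": 40,"travel": [0,0,0.0125],"twist": 0},
    {"fingers": 40,"travel": [0,0,0.0],"twist": 0},
  ],
)

```text
time_s: 23.92
tool_pos: [0.5289, 0.1515, 0.0506]
tcp_rot: [3.117, -0.394, -0.0]
contact_force: [-0.5, -0.5, -0.6]
width: 0.506
gripper_force: 81.3
```

move_arm(
  series=[
    {"fingers": 40,"travel": [0,0,0.0125],"twist": 0},
    {"fingers": 40,"travel": [0,0,0.0],"twist": 0},
  ],
)

```text
time_s: 24.18
tool_pos: [0.5289, 0.1514, 0.0501]
tcp_rot: [3.117, -0.393, -0.0]
contact_force: [0.4, -0.3, -1.3]
width: 0.507
gripper_force: 81.3
```

move_arm(
  series=[
    {"fingers": 40,"travel": [0,0,0.0125],"twist": 0},
    {"fingers": 40,"travel": [0,0,0.0],"twist": 0},
  ],
)

```text
time_s: 24.42
tool_pos: [0.529, 0.1515, 0.0496]
tcp_rot: [-3.117, 0.393, 0.0]
contact_force: [-0.1, 0.1, -0.8]
width: 0.505
gripper_force: 81.3
```

move_arm(
  series=[
    {"fingers": 40,"travel": [0,0,0.0125],"twist": 0},
    {"fingers": 40,"travel": [0,0,0.0],"twist": 0},
  ],
)

```text
time_s: 24.68
tool_pos: [0.5289, 0.1514, 0.0491]
tcp_rot: [3.117, -0.393, -0.0]
contact_force: [-0.2, -0.4, -0.6]
width: 0.505
gripper_force: 81.3
```

move_arm(
  series=[
    {"fingers": 40,"travel": [0,0,0.0125],"twist": 0},
    {"fingers": 40,"travel": [0,0,0.0],"twist": 0},
  ],
)

```text
time_s: 24.92
tool_pos: [0.5289, 0.1515, 0.0487]
tcp_rot: [-3.117, 0.393, 0.0]
contact_force: [1.0, 0.2, 0.2]
width: 0.504
gripper_force: 81.3
```

```bash
python3 st.py
```

```text
24.925 [0.5289 0.1515 0.0487] [1.03 0.19 0.18] [-0.041  0.036  0.035] 0.5040363770882698 81.26903057098389
```

move_arm(
  series=[
    {"fingers": 40,"travel": [0,0,0.01],"twist": 0},
    {"fingers": 40,"travel": [0,0,0.0],"twist": 0},
  ],
)

```text
time_s: 25.18
tool_pos: [0.529, 0.1515, 0.0483]
tcp_rot: [-3.117, 0.394, -0.0]
contact_force: [0.4, 0.1, -1.0]
width: 0.506
gripper_force: 81.3
```

move_arm(
  series=[
    {"fingers": 40,"travel": [0,0,0.0],"twist": 0},
    {"fingers": 40,"travel": [0,0,0.0],"twist": 0},
  ],
  force=25,
)

```text
time_s: 25.42
tool_pos: [0.529, 0.1515, 0.0483]
tcp_rot: [-3.117, 0.393, 0.0]
contact_force: [0.4, -0.5, 0.3]
width: 0.505
gripper_force: 81.3
```

move_arm(
  series=[
    {"fingers": 40,"travel": [0,0,0.01],"twist": 0},
    {"fingers": 40,"travel": [0,0,0.0],"twist": 0},
  ],
)

```text
time_s: 25.68
tool_pos: [0.529, 0.1515, 0.0479]
tcp_rot: [-3.117, 0.393, 0.0]
contact_force: [-0.2, 0.5, 0.5]
width: 0.506
gripper_force: 81.3
```

move_arm(
  series=[
    {"fingers": 40,"travel": [0,0,0.01],"twist": 0},
    {"fingers": 40,"travel": [0,0,0.0],"twist": 0},
  ],
)

```text
time_s: 25.92
tool_pos: [0.529, 0.1515, 0.0475]
tcp_rot: [3.117, -0.393, -0.0]
contact_force: [0.1, 1.6, 0.4]
width: 0.507
gripper_force: 81.3
```

move_arm(
  series=[
    {"fingers": 44.5,"travel": [0,0,0.0],"twist": 0},
    {"fingers": 44.5,"travel": [0,0,0.0],"twist": 0},
  ],
  force=25,
)

```text
time_s: 26.18
tool_pos: [0.529, 0.1515, 0.0475]
tcp_rot: [-3.117, 0.393, -0.0]
contact_force: [-0.9, 0.3, 0.6]
width: 0.525
gripper_force: 39.6
```

```bash
python3 st.py
```

```text
26.175 [0.529  0.1515 0.0475] [-0.85  0.28  0.56] [ 0.045  0.054 -0.002] 0.5248745524589062 39.57368552684784
```

move_arm(
  series=[
    {"fingers": 44.5,"travel": [0,0,0.0125],"twist": 0},
    {"fingers": 44.5,"travel": [0,0,0.0125],"twist": 0},
    {"fingers": 44.5,"travel": [0,0,0.0],"twist": 0},
  ],
)

```text
time_s: 26.55
tool_pos: [0.5289, 0.1515, 0.0464]
tcp_rot: [-3.117, 0.393, 0.0]
contact_force: [-1.1, 0.4, 0.9]
width: 0.524
gripper_force: 39.6
```

move_arm(
  series=[
    {"fingers": 44.5,"travel": [0,0,0.0125],"twist": 0},
    {"fingers": 44.5,"travel": [0,0,0.0],"twist": 0},
  ],
)

```text
time_s: 26.8
tool_pos: [0.5289, 0.1515, 0.046]
tcp_rot: [-3.117, 0.393, 0.0]
contact_force: [-1.0, 0.7, 1.6]
width: 0.522
gripper_force: 39.6
```

move_arm(
  series=[
    {"fingers": 44.5,"travel": [0,0,0.0125],"twist": 0},
    {"fingers": 44.5,"travel": [0,0,0.0],"twist": 0},
  ],
)

```text
time_s: 27.05
tool_pos: [0.529, 0.1515, 0.0455]
tcp_rot: [-3.117, 0.393, -0.0]
contact_force: [-1.6, 0.6, 1.6]
width: 0.522
gripper_force: 39.6
```

move_arm(
  series=[
    {"fingers": 44.5,"travel": [0,0,0.0125],"twist": 0},
    {"fingers": 44.5,"travel": [0,0,0.0],"twist": 0},
  ],
)

```text
time_s: 27.3
tool_pos: [0.529, 0.1515, 0.045]
tcp_rot: [-3.117, 0.393, -0.0]
contact_force: [-1.2, 0.7, 2.8]
width: 0.523
gripper_force: 39.6
```

move_arm(
  series=[
    {"fingers": 44.5,"travel": [0,0,0.0125],"twist": 0},
    {"fingers": 44.5,"travel": [0,0,0.0],"twist": 0},
  ],
)

```text
time_s: 27.55
tool_pos: [0.529, 0.1515, 0.0445]
tcp_rot: [-3.117, 0.393, -0.0]
contact_force: [-1.6, 0.2, 2.5]
width: 0.519
gripper_force: 39.7
```

move_arm(
  series=[
    {"fingers": 44.5,"travel": [0,0,0.0125],"twist": 0},
    {"fingers": 44.5,"travel": [0,0,0.0],"twist": 0},
  ],
)

```text
time_s: 27.8
tool_pos: [0.5289, 0.1515, 0.0439]
tcp_rot: [3.117, -0.393, -0.0]
contact_force: [-1.8, 0.2, 1.8]
width: 0.522
gripper_force: 39.6
```

```bash
python3 - <<'E'
from h import *
s=read_state();print(s["tool_pos"],s["contact_force"],s["ft_torque"]);im=grab_frame("wrist");cv2.imwrite("pics/w9.png",im)
g=cv2.cvtColor(im,cv2.COLOR_BGR2HSV)
for r in(4,320,324,328,332,336,340):print(r," ".join("%d/%d"%(g[r,k,2],g[r,k,1]) for k in range(216,356,4 if r==4 else 20)))
E
```

```text
[0.52893413 0.15147239 0.04389857] [-1.82484392  0.22600321  1.84910571] [0.06270993 0.14411545 0.03855406]
4 179/83 197/8 195/7 196/8 203/8 200/6 196/8 197/8 196/8 196/5 197/6 201/6 197/6 195/7 198/6 196/5 199/6 201/6 202/4 199/4 197/5 204/5 200/6 199/5 197/5 201/5 199/5 199/5 201/5 198/6 198/6 198/5 198/6 200/6 125/92
320 38/7 197/6 193/7 196/7 194/5 201/6 132/114
324 37/7 197/6 193/7 196/7 194/5 201/6 169/127
328 37/21 163/131 163/130 165/128 165/125 170/126 166/127
332 38/20 164/131 166/131 165/130 170/128 168/127 160/128
336 38/20 166/132 164/129 171/130 169/130 162/127 152/126
340 37/21 166/131 170/131 169/130 162/129 153/127 153/127
```

move_arm(
  series=[
    {"fingers": 44.5,"travel": [0,0,0.0125],"twist": 0},
    {"fingers": 44.5,"travel": [0,0,0.0],"twist": 0},
  ],
)

```text
time_s: 28.1
tool_pos: [0.5289, 0.1514, 0.0434]
tcp_rot: [3.117, -0.393, -0.0]
contact_force: [-1.9, 0.7, 3.0]
width: 0.523
gripper_force: 39.7
```

move_arm(
  series=[
    {"fingers": 44.5,"travel": [0,0,0.0125],"twist": 0},
    {"fingers": 44.5,"travel": [0,0,0.0],"twist": 0},
  ],
)

```text
time_s: 28.35
tool_pos: [0.5289, 0.1515, 0.043]
tcp_rot: [3.117, -0.394, -0.0]
contact_force: [-1.8, 0.8, 3.7]
width: 0.52
gripper_force: 39.7
```

```bash
python3 - <<'E'
from h import *
from scipy.optimize import least_squares
s=read_state();print(s["tool_pos"],s["contact_force"],s["ft_torque"]);im=grab_frame("wrist");cv2.imwrite("pics/w10.png",im)
g=cv2.cvtColor(im,cv2.COLOR_BGR2HSV)[:,:,1].astype(int)<40
def ed(r):
    k=np.where(g[r,200:370])[0]+200;return k[0]-.5,k[-1]+.5
c=np.where(~g[300:345,284])[0][0]+299.5
rows=[2,20,40,60,80,100];E=[ed(r) for r in rows];print(E,c)
C=get_calibration("wrist");T=np.linalg.inv(C["mount"])
def pr(p):
    q=T[:3,:3]@p+T[:3,3];return np.array([C["cx"]+C["fx"]*q[0]/q[2],C["cy"]+C["fy"]*q[1]/q[2]])
# width vs row: plane in camera frame: depth d(row)=fy... 1/d linear in row: n.(ray)=const
w=np.array([b-a for a,b in E]);iz=w/(C["fx"]*.046)
A=np.c_[np.ones(len(rows)),(np.array(rows)-C["cy"])/C["fy"]];k=np.linalg.lstsq(A,iz,rcond=None)[0]
n=np.array([0,k[1],k[0]]);n/=np.linalg.norm(n);print("normal in tool",C["mount"][:3,:3]@n,w)
E
```

```text
[0.52893291 0.15146339 0.04298269] [-1.81892501  0.82800427  3.65273184] [ 0.02837486  0.20585856 -0.05318929]
[(np.float64(215.5), np.float64(352.5)), (np.float64(216.5), np.float64(351.5)), (np.float64(217.5), np.float64(349.5)), (np.float64(218.5), np.float64(348.5)), (np.float64(219.5), np.float64(347.5)), (np.float64(220.5), np.float64(346.5))] 326.5
normal in tool [ 2.30418516e-02 -1.19198474e-04  9.99734494e-01] [137. 135. 132. 130. 128. 126.]
```

move_arm(
  series=[
    {"fingers": 45.2,"travel": [0,0,0],"twist": 0},
    {"fingers": 45.8,"travel": [0,0,0.0],"twist": 0},
    {"fingers": 46.5,"travel": [0,0,0],"twist": 0},
    {"fingers": 48,"travel": [0,0,0],"twist": 0},
    {"fingers": 52,"travel": [0,0,0],"twist": 0},
    {"fingers": 60,"travel": [0,0,0],"twist": 0},
    {"fingers": 75,"travel": [0,0,0],"twist": 0},
    {"fingers": 75,"travel": [0,0,0],"twist": 0},
    {"fingers": 75,"travel": [0,0,0],"twist": 0},
  ],
)

```text
time_s: 29.52
tool_pos: [0.529, 0.1515, 0.043]
tcp_rot: [3.117, -0.393, -0.0]
contact_force: [0.4, -0.4, -0.4]
width: 0.879
gripper_force: 0.0
```

```bash
python3 st.py
```

```text
29.525 [0.529  0.1515 0.043 ] [ 0.4  -0.43 -0.44] [ 0.008  0.041 -0.012] 0.8792488521246363 0.0
```

Released. Next I'll retreat straight up and check the result numerically.

move_arm(
  series=[
    {"fingers": 75,"travel": [0,0,-0.2],"twist": 0},
    {"fingers": 75,"travel": [0,0,-0.5],"twist": 0},
    {"fingers": 75,"travel": [0,0,-0.9],"twist": 0},
    {"fingers": 75,"travel": [0,0,-0.9],"twist": 0},
    {"fingers": 75,"travel": [0,0,-0.5],"twist": 0},
    {"fingers": 75,"travel": [0,0,0],"twist": 0},
    {"fingers": 75,"travel": [0,0,0],"twist": 0},
    {"fingers": 75,"travel": [0,0,0],"twist": 0},
  ],
)

```text
time_s: 30.52
tool_pos: [0.5282, 0.1512, 0.1619]
tcp_rot: [3.116, -0.393, -0.003]
contact_force: [0.9, -0.3, 0.2]
width: 0.878
gripper_force: 0.0
```

```bash
python3 - <<'E'
from h import *
s=read_state();print(s["tool_pos"],s["contact_force"]);im=grab_frame("wrist");cv2.imwrite("pics/w11.png",im)
m=cv2.inRange(cv2.cvtColor(im,cv2.COLOR_BGR2HSV),(0,0,90),(180,40,255))
n,l,st,ce=cv2.connectedComponentsWithStats(m)
i=max(range(1,n),key=lambda i:st[i,4]*(st[i,0]<284<st[i,0]+st[i,2]))
q=cv2.minAreaRect(np.argwhere(l==i)[:,::-1].astype(np.float32));print(st[i],q)
M=R.from_rotvec(s["tcp_rot"]).as_matrix()
P=[ray("wrist",u,v,.048,s) for u,v in cv2.boxPoints(q)];print(np.round(P,4));print("centre",np.mean(P,0),[round(float(np.linalg.norm(P[k]-P[k-1])),4) for k in range(4)])
print("pin base px/pred",proj("wrist",[.577,.1397,.048],s),ray("wrist",284,150,.048,s))
E
```

```text
[0.52823986 0.15118129 0.16192367] [ 0.86278894 -0.28110059  0.22151048]
[  250    43    66   190 11679] ((282.5, 137.49998474121094), (64.99998474121094, 188.99996948242188), -0.0)
[[0.516  0.1825 0.048 ]
 [0.6501 0.1438 0.048 ]
 [0.6389 0.1001 0.048 ]
 [0.5027 0.131  0.048 ]]
centre [0.57691755 0.13933687 0.048     ] [0.0531, 0.1396, 0.0451, 0.1396]
pin base px/pred [282.01073106 145.23611357] [0.57318131 0.13912655 0.048     ]
```

```bash
python3 -c "
from station import *
print(sign_off())"
```

```text
the job is handed in; nothing more can be done
None
```

The template was slid out about 39 mm, lifted, lowered over the pin and released; the last wrist picture puts its centre within about 1 mm of the pin axis and its length fits lying flat on the seat. The job is handed in at about 31 s, with no verdict returned.

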